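# Level the tilting stage by touch and set the key cup on it

### The job

The square tilting stage has been knocked out of level. Take the ball-ended probe out of its wooden block and touch it lightly at several points across the stage's face to feel where it stands high, then press it down there with the probe, firmly but never harder than about 2 kg, until the face is level to about a degree. Put the probe back upright in its block, and then set the brass key cup gently, mouth up, on the middle of the stage so that it stands level for gluing; leave the glue bottle and the wax pot where they are.

Things in the scene. Friction and masses are not known exactly. Their poses are not given: they have to be found in the camera images.
- stage: tilting stage, fixed: round grey foot 104 mm across, height column, knuckle of two crossed pins, square aluminium face plate 120 x 120 x 10 mm scribed with a 20 mm grid. Origin: centre of the foot's underside on the table; z up, x and y parallel to the plate's edges. This pose is the foot's and does not tell the plate's height or tilt. The middle of the face is over the origin within 2 mm
- probe: ball-ended hand probe, 70 g, upright in its block at the start: dark round wooden handle 16 mm in diameter on top, brass flange 22 mm in diameter, 4 mm thick, below it a 6 mm steel stem ending in an 8 mm ball. Origin: centre of the flange's underside, z up along the handle, which runs from 4 to 64 mm over the origin (grip it at 25 to 45 mm, 60 N); the ball's lowest point is 48 mm below the origin
- probe_tip (a point): lowest point of the probe's ball, 48 mm below the probe's origin
- probe_block: beech block 56 x 56 mm, 60 mm high, fixed, with one round upright hole 14 mm in diameter and 56 mm deep in the middle of its top, in which the probe hangs by its flange. Origin at the centre of its underside.
- block_hole (a point): mouth of the block's hole, in the plane of the block's top; the probe's origin lies here when it is in its block
- key_cup: brass saxophone key cup, 55 to 90 g, loose on the table: flat-bottomed round cup 44 mm in outer diameter and 18 mm high, mouth up; a key arm leaves its side along its own +x and ends in a cross tube 34 mm long, 50 mm from the middle (arm and tube lie 6 to 14 mm above the underside). Grip the cup across its own y. Origin: centre of its underside, z up
- glue_bottle: bystander: small red glue bottle, 19 mm in diameter, 75 mm high, loose; origin under its centre
- pot_wax: bystander: small round white wax pot with lid, 48 mm in diameter, 39 mm high, loose; origin under its centre
- stage_sleeve (a point): top of the foot's clamp sleeve, on the stage's axis, 27 mm above the table. The column above it is clamped at a height that differs every time: the middle of the face is 66 to 82 mm above the table and stays so. The plate tilts about the foot's x and y axes on pins 18 mm under the face, each up to 0.09 rad off at the start (5 mm up or down at 50 mm from the middle)
- stage_clamp (a point): black clamp knob on the foot's -y side, 21 mm up; leave it. Both tilt pins are held by friction, without springs: the plate stays where it is put, bears 7 N at 50 mm from the middle and gives way there at about 11 N; over the middle it never gives. Pressing on the foot's x axis turns one pin only, on its y axis the other only; the far side rises as much as the pressed side sinks
Not all that is in view belongs to the job. What is shaped like the probe but turquoise is not meant.

How it is judged:
On the way, in this order (a step that is already met when the one before it is completed fails the run):
1. the probe, held in the gripper, has touched the stage's face (contact force between probe and stage above 0.5 N and z of probe_tip in the frame of stage above 0.055 m and contact force between the fingers and probe above 1 N), for 0.02 s.
2. the probe is back upright in its block, let go, before the key cup has been taken (distance between probe and block_hole below 0.006 m and angle between probe's own z axis and vertical below 0.08 rad and contact force between the fingers and probe below 0.1 N and distance of key_cup from where it was at the start of the episode below 0.02 m), for 0.2 s.
At the end, for the whole second after the job is handed in: the key cup rests mouth up on the stage's face, within 15 mm of its middle and at rest, level to 0.022 rad (1.3 degrees); the probe hangs upright in its block, its flange on the block's top (origin within 6 mm of the hole's mouth) (angle between key_cup's own z axis and vertical below 0.022 rad and z of key_cup in the frame of stage between 0.062 and 0.086 m and horizontal distance between key_cup and stage below 0.015 m and contact force between key_cup and stage above 0.2 N and linear speed of key_cup below 0.01 m/s and distance between probe and block_hole below 0.006 m and angle between probe's own z axis and vertical below 0.08 rad); the robot touches nothing.
It fails at once if the probe is pressed on the stage with more than 25 N (contact force between probe and stage above 25 N).
It fails at once if the key cup is pressed on the stage with more than 25 N (contact force between key_cup and stage above 25 N).
It fails at once if the gripper itself pushes the stage with more than 4 N (contact force between the arm and stage above 4 N).
It fails at once if the glue bottle or the wax pot is moved by more than 20 mm (distance of any of glue_bottle, pot_wax from where it was at the start of the episode above 0.02 m).
It also fails if it takes over 72 s, if anything falls off the work surface, if the arm or the gripper's body presses on something with over 40 N, if the wrist force passes 120 N, or if a joint passes its speed limit or range.

### The arm

A 6-joint arm with a two-finger parallel gripper is mounted at the origin on a cart in front of the work surface, level with it; the furniture and walls round the work are solid. World frame = base frame: x ahead of the robot, y to its left, z up, the work surface at z = 0. Lengths are in m, angles in rad, forces in N, time in s.
With the tool pointing down it reaches from about 0.35 to 0.975 m from the base axis. Payload 4.9 kg.
Tool frame: the origin (TCP) lies on the centre line of the jaws, within the pads' length; the fingertips stand ahead of it and the grasp point (between the pads) is the TCP (manip.tip_extent is the z of the fingertips in the tool frame, in m); z points along the fingers, y is the line along which they close (so a half turn about z gives the same grasp; the last joint's range is limited). The gripper opens to 85 mm and grips with 20 to 120 N. Pads are 22 mm wide; open, the fingers measure 114 mm over their backs; the gripper's body (76 mm by 85 mm) begins 54 mm behind the grasp point. The pads swing forward as they close: fully open they stand 13 mm farther back than shut.
Start: joints at [1.156, 0.053, 1.613, -0, 1.476, -0.119], TCP at [0.182, 0.598, 0.25] pointing down, gripper open.
Joint ranges: [-3.01, 3.01], [-1.01, 2.22], [0.06, 2.58], [-1.02, 4.17], [0.09, 2.62], [-3.14, 3.14]. Speed limits (rad/s): [2.57, 2.57, 3.14, 3.14, 3.14, 3.14].

### API

Orientations are given as a unit quaternion [w, x, y, z].
In Python, from plant import manip gives the robot as it stands. The module is installed in compiled form; this text tells all that it offers.
- The arm moves only by the shell command python3 -m crank 'ROWS'. ROWS is a JSON list of rows, 1 to 5 of them, each an object with the fields aperture (the opening from 0.0 (shut) to 1.0 (fully open)), pos (a list: dx, dy, dz in shares of the most that a row can go, 1 being 62.5 mm), rotvec (a list: a rotation vector rx, ry, rz in a scale on which 1.0 is 45 degrees); a field left out counts as zero (the opening has to be given); each row shifts and turns the commanded pose from where the row before left it, along the tool's axes as they then stand; what a row does not reach is not made up. A row lasts 1/8 s, in which the tool goes at most 0.0625 m and 0.188 rad, less where a joint would pass 70% of its speed; a pose out of reach is approached as far as the arm can. The fingers move at their own pace and stop on an object; the grip force is fixed at half the most. Time passes only in rows, so rows that do not move let the fingers close. It prints the time, the measured TCP pose, the force, the opening and the grip force at its end. A shift or turn number past 1, either way, is cut back to 1. Input that does not fit is refused with a message, and nothing moves.
- manip.state(): the state, without advancing time (a new reading comes with each control period).
- manip.grab_frame(name): name is "scene" or "top" or "wrist"; returns (picture, depth): 420x560x3 uint8, red, green, blue; 420x560 float32, m along the optical axis (not along the pixel's ray), 0 where there is no reading.
- manip.camera_params(name): a dict with "intrinsics" (3x3 intrinsics, pixels), "xyz" and "orientation" of the camera in the world. Camera axes: x right, y down, z forward; pixel columns grow to the right and rows downward; lengths in m; the calibration is good to about 2 mm. A picture is of the moment at which its call begins: read the wrist's pose just before it. camera_params takes no time and is no camera call; for the wrist camera it gives the pose at the moment of the call.
- manip.job_done(): hands the job in; it is judged then, once.
Trained networks look in the newest picture that a camera, given by its name, has taken for a name from the list of things; names that differ only in an ending like _2 or _b are one class to them, and where a whole thing is asked for, a point or a joint stands for the part that bears it (a point fixed in the world has none). Each returns a list of dicts, best first, with "conf" (0 to 1); they miss things now and then, are a little off and sometimes report something else, mostly with a low value. They report only what shows in the picture. A call takes as long as a camera call. They do not tell look-alikes from the thing itself.
- manip.look_for(camera, query): "extent" ([left, top, right, bottom] in pixels, round what is visible of it).
- manip.outline_of(camera, query): "region" (420x560 bool, what is visible of it) and "extent" ([left, top, right, bottom] in pixels, round what is visible of it).
- manip.mark_of(camera, query): "centre" ([row, column] in pixels: a listed point, or the origin of a listed thing).
The state is a dict: "time": time; "joint_pos": joint angles; "joint_vel": joint speeds; "joint_efforts": joint torques, N m; "tool_pos": TCP position; "tool_rot": TCP orientation; "contact_force": force on the tool from outside, world axes, zero at the start; "ft_torque": the same for the moment, N m; "gripper_width": opening from 0.0 (shut) to 1.0 (fully open); "grasp_force": force on a finger pad.
Only numpy, scipy, OpenCV 4.12 (cv2) and the standard library are available. Lean on these libraries where they do the work, as an engineer would, in place of code of your own. Each camera call takes 0.05 s, during which the arm holds its last target. There are 200 camera calls.

## Working session

There is one attempt and no reset: what is moved stays moved. The work goes in short steps, Python scripts to look and compute and a shell command to move; the robot and the scene stay as the last step left them, time stands still between calls to the robot, and variables do not carry over. Pictures are saved under pics/ and viewed, at most 10 in all, crops included, and the job is handed in when it is done.

```bash
mkdir -p pics
cat > h.py <<'E'
import numpy as np, cv2, json
from plant import manip
from scipy.spatial.transform import Rotation as R
def q2R(q): return R.from_quat([q[1],q[2],q[3],q[0]]).as_matrix()
def cam(n):
    p=manip.camera_params(n); return np.array(p["intrinsics"]),np.array(p["xyz"]),q2R(p["orientation"])
def ray(n,r,c,P=None):
    K,t,M=P or cam(n); d=M@np.linalg.inv(K)@np.array([c,r,1.]); return t,d
def atz(n,r,c,z,P=None):
    t,d=ray(n,r,c,P); return t+d*(z-t[2])/d[2]
def cloud(n,D,P=None):
    K,t,M=P or cam(n); v,u=np.mgrid[:D.shape[0],:D.shape[1]]
    p=np.stack([u,v,np.ones_like(u)],-1)@np.linalg.inv(K).T*D[...,None]
    return p@M.T+t
def tri(rays):
    A=np.zeros((3,3));b=np.zeros(3)
    for t,d in rays:
        d=d/np.linalg.norm(d);Q=np.eye(3)-np.outer(d,d);A+=Q;b+=Q@t
    return np.linalg.solve(A,b)
def st():
    s=manip.state(); print("t",s["time"],"tcp",np.round(s["tool_pos"],4),"R",np.round(q2R(s["tool_rot"]),3).tolist(),"F",np.round(s["contact_force"],2),"w",s["gripper_width"]); return s
E
python3 - <<'E'
from h import *
np.set_printoptions(precision=4,suppress=True)
ims=[]
for n in ["scene","top"]:
    I,D=manip.grab_frame(n); C=cloud(n,D); ims.append(I)
    cv2.imwrite(f"pics/{n}0.png",I[...,::-1]); 
    print(n,cam(n)[1],(D>0).mean())
    for q in ["stage","probe","probe_block","key_cup","glue_bottle","pot_wax","block_hole","stage_sleeve"]:
        for o in manip.mark_of(n,q)[:3]:
            r,c=o["centre"];ri,ci=int(round(r)),int(round(c)); print(q,round(o["conf"],2),np.round([r,c],1),"depthpt",C[ri,ci] if 0<=ri<420 and 0<=ci<560 else None)
st();print(manip.tip_extent)
E
```

```text
scene [0.2284 0.5271 0.7354] 0.9959481292517007
stage 0.89 [224.1 277. ] depthpt [0.4841 0.0174 0.0692]
probe 0.81 [322.8 242.6] depthpt [0.4438 0.2381 0.0626]
probe_block 0.92 [337.3 241.7] depthpt [0.4343 0.2599 0.0586]
key_cup 0.82 [172.  319.6] depthpt [ 0.4852 -0.2326  0.003 ]
key_cup 0.19 [213.8 351. ] depthpt [ 0.369  -0.1321  0.0013]
glue_bottle 0.5 [213.2 350.9] depthpt [ 0.369  -0.1302  0.0067]
pot_wax 0.7 [302.7 184.7] depthpt [0.5734 0.2319 0.0269]
pot_wax 0.45 [169.8 321.4] depthpt [ 0.482  -0.2299  0.0132]
block_hole 0.63 [322.8 238.7] depthpt [0.4474 0.2443 0.0706]
block_hole 0.32 [335.7 241. ] depthpt [0.4368 0.2589 0.0585]
stage_sleeve 0.73 [215.8 274.6] depthpt [0.4964 0.0012 0.0715]
top [ 0.4236 -0.0207  1.0031] 0.9957865646258504
stage 0.58 [201.1 288.5] depthpt [ 0.5094 -0.0383  0.065 ]
probe_block 0.82 [226.7 174.4] depthpt [0.45   0.2236 0.0579]
key_cup 0.56 [213.2 375. ] depthpt [ 0.486  -0.2525 -0.0016]
glue_bottle 0.6 [262.5 329.3] depthpt [ 0.3696 -0.133   0.0508]
pot_wax 0.79 [173.4 186.2] depthpt [0.5781 0.2021 0.0382]
pot_wax 0.46 [226.7 174.3] depthpt [0.45   0.2236 0.0579]
block_hole 0.98 [224.  170.7] depthpt [0.4569 0.2305 0.0579]
t 0.9 tcp [0.1822 0.5978 0.2503] R [[-0.957, 0.292, 0.0], [0.292, 0.957, 0.0], [-0.0, 0.0, -1.0]] F [ 0.   -1.3  -0.36] w 0.9974896963469359
0.019
```

View pics/scene0.png

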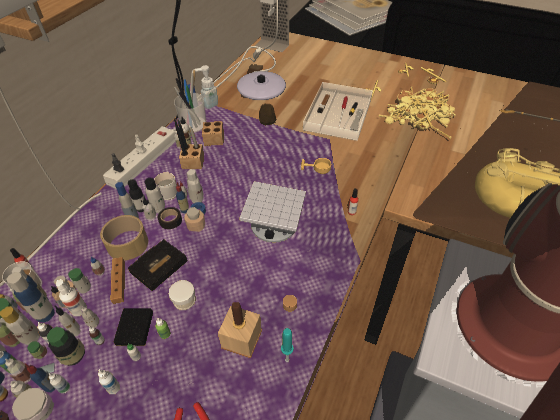

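View pics/top0.png

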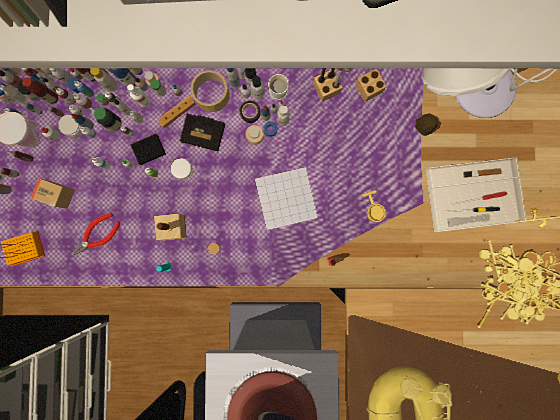

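The scene view shows the plate at pixel (273,208), probe and block at (240,325), cup at (321,166), bottle at (353,203), pot at (181,295). The top view has the plate at (287,198), block at (169,227) and cup at (375,212). The turquoise look-alike is at (287,343) in the scene view.

Run:
```python
from h import *
np.set_printoptions(precision=4,suppress=True)
def rect(p):
    (c,s,a)=cv2.minAreaRect((p[:,:2]*1000).astype(np.float32)); return np.round(c,1),np.round(s,1),round(a,1)
for n in ["scene","top"]:
    I,D=manip.grab_frame(n); C=cloud(n,D)
    for q in ["stage","probe_block","probe","key_cup"]:
        o=manip.outline_of(n,q)
        if not o: print(n,q,"none");continue
        p=C[o[0]["region"]&(D>0)]; print(n,q,round(o[0]["conf"],2),len(p),"z pct",np.percentile(p[:,2],[2,25,50,75,98]))
        if q=="stage":
            f=p[(p[:,2]>.055)&(p[:,2]<.1)]
            for _ in range(4):
                A=np.c_[f[:,:2]-f[:,:2].mean(0),np.ones(len(f))]; k=np.linalg.lstsq(A,f[:,2],rcond=None)[0]; r=f[:,2]-A@k; f=f[abs(r)<max(.003,2*r.std())]
            print(" plane slope",k,"std",r.std(),"cent",f.mean(0),rect(f))
        if q=="probe_block":
            f=p[abs(p[:,2]-.059)<.005]; print(" top",rect(f),f[:,2].mean())
        if q=="probe":
            f=p[p[:,2]>.1]; print(" handle",f.mean(0) if len(f) else None, rect(p))
        if q=="key_cup":
            f=p[(p[:,2]>.004)]; print(" ",rect(f),f.mean(0)); 
            g=p[p[:,2]>.0155]; print("  rim",cv2.minEnclosingCircle((g[:,:2]*1000).astype(np.float32)),len(g)) if len(g)>3 else 0
            yx=p[:,:2]; print("  mean",yx.mean(0), "minc",rect(p))
I,D=manip.grab_frame("top")
cv2.imwrite("pics/t1.png",np.hstack([cv2.resize(I[175:255,135:215],(400,400),interpolation=2),cv2.resize(I[180:240,340:400],(400,400),interpolation=2)])[...,::-1])
```

```text
scene stage 0.72 2815 z pct [0.0033 0.062  0.0667 0.0697 0.0749]
 plane slope [0.0519 0.0883 0.0679] std 0.0011129640188066354 cent [ 0.5147 -0.0285  0.0679] (array([516. , -32.2]), array([119.7, 121.5]), 13.8)
scene probe_block 0.95 1462 z pct [0.0002 0.0285 0.0573 0.0594 0.0619]
 top (array([451.7, 240.4]), array([56.9, 57.4]), 6.1) 0.059102243084913686
scene probe 0.79 291 z pct [0.0007 0.0527 0.0796 0.1043 0.1121]
 handle [0.3583 0.2445 0.1082] (array([367.5, 222.7]), array([18.4, 66.3]), 25.5)
scene key_cup none
top stage 0.57 2743 z pct [0.0583 0.0641 0.067  0.0698 0.0748]
 plane slope [0.0512 0.0903 0.0671] std 0.0013818149918821568 cent [ 0.5164 -0.0331  0.0671] (array([516.5, -33.4]), array([119.8, 119.5]), 13.4)
top probe_block 0.95 684 z pct [-0.0012  0.048   0.0579  0.0594  0.0623]
 top (array([451.4, 240. ]), array([55.9, 57.1]), 6.0) 0.05872672603012125
top probe 0.41 105 z pct [0.0592 0.0673 0.0983 0.1209 0.1246]
 handle [0.4509 0.237  0.1178] (array([450.7, 237.9]), array([16. , 18.6]), 62.8)
top key_cup 0.81 315 z pct [-0.0007  0.0028  0.0051  0.0125  0.0188]
  (array([ 502. , -243.8]), array([72.9, 42.3]), 25.5) [ 0.5002 -0.2478  0.0109]
  rim ((486.2674560546875, -250.80001831054688), 21.545120239257812) 37
  mean [ 0.4953 -0.2499] minc (array([ 502. , -243.8]), array([72.9, 42.3]), 25.5)
```

View pics/t1.png

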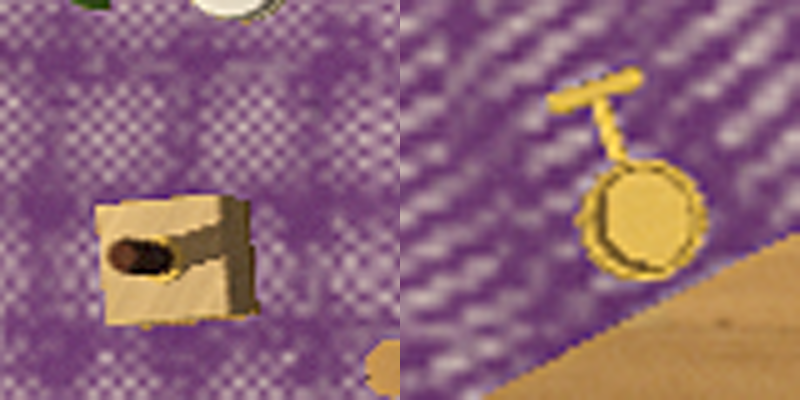

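The first crop shows the probe standing upright in its block. The second shows the cup mouth up, with its arm pointing to +x, slightly +y.

The two views agree on these positions:

| Item | Measurement |
|---|---|
| Stage middle | (0.516, -0.033) |
| Stage face height | about 0.0675 |
| Stage yaw | about 13.6° |
| Block | (0.4515, 0.240) |
| Cup | (0.486, -0.251) |

Next I move over the probe.

Units first: shifts go in shares of 62.5 mm and turns go in shares of 45 degrees. So -0.0362 m is -0.5792, -0.0264 m is -0.4224.

```bash
python3 -m crank '[{"aperture": 0.6, "pos": [-0.5792, -0.4224, 0]}, {"aperture": 0.6, "pos": [-0.5792, -0.4224, 0]}, {"aperture": 0.6, "pos": [-0.5792, -0.4224, 0]}, {"aperture": 0.6, "pos": [-0.5792, -0.4224, 0]}, {"aperture": 0.6, "pos": [-0.5792, -0.4224, 0]}]'; python3 -m crank '[{"aperture": 0.6, "pos": [-0.5792, -0.4224, 0]}, {"aperture": 0.6, "pos": [-0.5792, -0.4224, 0]}, {"aperture": 0.6, "pos": [-0.5792, -0.4224, 0]}, {"aperture": 0.6, "pos": [-0.5792, -0.4224, 0]}, {"aperture": 0.6, "pos": [-0.5792, -0.4224, 0]}]'
python3 - <<'E'
from h import *
s=st(); M=q2R(s["tool_rot"])
np.set_printoptions(precision=4,suppress=True)
P=cam("wrist"); I,D=manip.grab_frame("wrist"); C=cloud("wrist",D,P); cv2.imwrite("pics/w1.png",I[...,::-1])
b=C[(abs(C[...,2]-.06)<.005)&(np.hypot(C[...,0]-.4515,C[...,1]-.24)<.045)]
h=C[(C[...,2]>.1)&(C[...,2]<.13)&(np.hypot(C[...,0]-.4515,C[...,1]-.24)<.03)]
for p in (b,h):
    if len(p)>10: print(len(p),cv2.minAreaRect((p[:,:2]*1000).astype(np.float32)),np.percentile(p[:,2],[2,50,98]))
print("d tool",M.T@(np.array([.4512,.24,.095])-s["tool_pos"]))
E
```

```text
time: 2.08
tool_pos: [0.3176, 0.4176, 0.2504]
tool_rot: [0.0, 0.147, 0.989, 0.0]
contact_force: [1.0, 0.8, 0.9]
gripper_width: 0.595
grasp_force: 0.0
time: 2.7
tool_pos: [0.4523, 0.2385, 0.2506]
tool_rot: [0.0, 0.147, 0.989, 0.0]
contact_force: [0.2, 1.0, -0.4]
gripper_width: 0.596
grasp_force: 0.0
t 2.7 tcp [0.4523 0.2385 0.2506] R [[-0.957, 0.292, 0.001], [0.292, 0.957, 0.0], [-0.001, 0.0, -1.0]] F [ 0.24  0.95 -0.44] w 0.5960194945893271
3063 ((450.7573547363281, 239.7606658935547), (56.17314529418945, 56.02633285522461), 5.826607704162598) [0.0582 0.0598 0.0639]
403 ((450.1773376464844, 240.04603576660156), (15.05288314819336, 14.21943473815918), 74.4792251586914) [0.1031 0.1225 0.1249]
d tool [0.0016 0.001  0.1556]
```

View pics/w1.png

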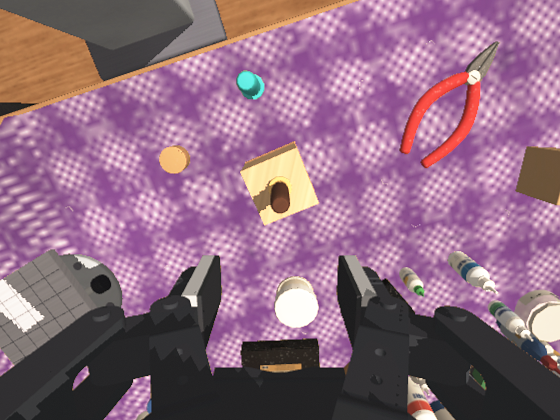

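The wrist view shows the probe in its block at (280,195), with the pot at (296,303) well clear. I'll descend and grip.

Converted, 0.039 m is 0.624, 0.0019 m is 0.0304.

```bash
python3 -m crank '[{"aperture": 0.6, "pos": [0.0304, 0.016, 0.624]}, {"aperture": 0.6, "pos": [0, 0, 0.624]}, {"aperture": 0.6, "pos": [0, 0, 0.624]}, {"aperture": 0.6, "pos": [0, 0, 0.6176]}, {"aperture": 0.6}]'; python3 -m crank '[{"aperture": 0.0}, {"aperture": 0.0}, {"aperture": 0.0}, {"aperture": 0.0}]';python3 -c "
from h import *
st()"
```

```text
time: 3.38
tool_pos: [0.4472, 0.2404, 0.0913]
tool_rot: [-0.003, 0.147, 0.989, -0.002]
contact_force: [-0.3, 1.1, 1.0]
gripper_width: 0.603
grasp_force: 0.0
time: 3.88
tool_pos: [0.4516, 0.2419, 0.0972]
tool_rot: [0.002, 0.147, 0.989, 0.001]
contact_force: [-0.9, -0.3, 5.9]
gripper_width: 0.17
grasp_force: 58.7
t 3.875 tcp [0.4516 0.2419 0.0972] R [[-0.957, 0.291, 0.004], [0.291, 0.957, 0.001], [-0.003, 0.003, -1.0]] F [-0.88 -0.28  5.88] w 0.17005475770274017
```

Converted, -0.05 m is -0.8, -0.035 m is -0.56.

```bash
python3 -m crank '[{"aperture": 0.0}, {"aperture": 0.0}]';python3 -m crank '[{"aperture": 0.0, "pos": [0, 0, -0.24]}, {"aperture": 0.0, "pos": [0, 0, -0.56]}, {"aperture": 0.0, "pos": [0, 0, -0.8]}, {"aperture": 0.0}, {"aperture": 0.0}]';python3 -c "
from h import *
s=st();M=q2R(s['tool_rot']);c=np.array([.5162,-.033]);u=np.array([.972,.235]);v=np.array([-.235,.972])
for n,p in dict(c=c,u=c+.05*u,v=c+.05*v,mu=c-.05*u,mv=c-.05*v).items(): print(n,p,np.round(M.T@np.r_[p-s['tool_pos'][:2],0],4))"
```

```text
time: 4.12
tool_pos: [0.4516, 0.2419, 0.0972]
tool_rot: [0.002, 0.147, 0.989, 0.001]
contact_force: [-0.2, 0.9, 5.7]
gripper_width: 0.172
grasp_force: 58.7
time: 4.75
tool_pos: [0.4497, 0.2412, 0.1947]
tool_rot: [-0.0, 0.147, 0.989, -0.0]
contact_force: [-0.8, 0.6, -1.0]
gripper_width: 0.169
grasp_force: 58.5
t 4.75 tcp [0.4497 0.2412 0.1947] R [[-0.957, 0.292, -0.0], [0.292, 0.957, -0.0], [0.0, -0.0, -1.0]] F [-0.8   0.56 -0.98] w 0.1686176661274209
c [ 0.5162 -0.033 ] [-0.1435 -0.2429  0.    ]
u [ 0.5648  -0.02125] [-0.1866 -0.2175  0.    ]
v [0.50445 0.0156 ] [-0.1181 -0.1998  0.    ]
mu [ 0.4676  -0.04475] [-0.1005 -0.2683  0.    ]
mv [ 0.52795 -0.0816 ] [-0.1689 -0.2859  0.    ]
```

Converted, -0.04 m is -0.64, -0.0236 m is -0.3776.

```bash
python3 -m crank '[{"aperture": 0, "pos": [-0.3776, -0.64, 0]}, {"aperture": 0, "pos": [-0.3776, -0.64, 0]}, {"aperture": 0, "pos": [-0.3776, -0.64, 0]}, {"aperture": 0, "pos": [-0.3776, -0.64, 0]}, {"aperture": 0, "pos": [-0.3776, -0.64, 0]}]'; python3 -m crank '[{"aperture": 0, "pos": [0, 0, 0.24]}, {"aperture": 0, "pos": [0, 0, 0.288]}, {"aperture": 0}, {"aperture": 0}]'; python3 -m crank '[{"aperture": 0, "pos": [0, 0, 0.048]}, {"aperture": 0}]';python3 -m crank '[{"aperture": 0, "pos": [0, 0, 0.032]}, {"aperture": 0}]'
```

```text
time: 5.38
tool_pos: [0.5034, 0.0143, 0.1925]
tool_rot: [-0.002, 0.147, 0.989, -0.0]
contact_force: [0.5, -0.0, -0.6]
gripper_width: 0.171
grasp_force: 58.7
time: 5.88
tool_pos: [0.5041, 0.0166, 0.1612]
tool_rot: [-0.001, 0.147, 0.989, 0.0]
contact_force: [0.5, 0.3, -1.8]
gripper_width: 0.171
grasp_force: 58.8
time: 6.12
tool_pos: [0.5046, 0.0159, 0.1589]
tool_rot: [0.0, 0.147, 0.989, 0.0]
contact_force: [-0.6, 0.4, -0.9]
gripper_width: 0.171
grasp_force: 58.8
time: 6.38
tool_pos: [0.5048, 0.0156, 0.157]
tool_rot: [0.0, 0.147, 0.989, 0.0]
contact_force: [-0.2, 0.0, 0.5]
gripper_width: 0.168
grasp_force: 59.0
```

Converted, 0.001 m is 0.016.

```bash
for i in 1 2; do python3 -m crank '[{"aperture": 0, "pos": [0, 0, 0.016]}, {"aperture": 0}]'|sed -n '2p;4p'; done
```

```text
tool_pos: [0.505, 0.0156, 0.1565]
contact_force: [-0.5, 1.1, 4.3]
tool_pos: [0.5052, 0.0157, 0.1561]
contact_force: [-0.8, 0.6, 7.3]
```

Converted, -0.043 m is -0.688, -0.0254 m is -0.4064.

```bash
python3 -m crank '[{"aperture": 0, "pos": [0, 0, -0.24]}, {"aperture": 0, "pos": [-0.4064, -0.688, 0]}, {"aperture": 0, "pos": [-0.4064, -0.688, 0]}, {"aperture": 0}, {"aperture": 0, "pos": [0, 0, 0.288]}]'; python3 -m crank '[{"aperture": 0}, {"aperture": 0}]'; for i in 1 2 3; do python3 -m crank '[{"aperture": 0, "pos": [0, 0, 0.016]}, {"aperture": 0}]'|sed -n '2p;4p'; done
```

```text
time: 7.5
tool_pos: [0.529, -0.0817, 0.1526]
tool_rot: [0.002, 0.148, 0.989, -0.0]
contact_force: [0.4, 0.1, -0.3]
gripper_width: 0.172
grasp_force: 58.9
time: 7.75
tool_pos: [0.5274, -0.0804, 0.151]
tool_rot: [-0.001, 0.147, 0.989, 0.0]
contact_force: [0.1, -0.1, -0.3]
gripper_width: 0.172
grasp_force: 58.9
tool_pos: [0.5279, -0.0811, 0.1506]
contact_force: [-0.3, -0.1, -1.1]
tool_pos: [0.5281, -0.0815, 0.1497]
contact_force: [0.3, 0.0, -0.6]
tool_pos: [0.5283, -0.0816, 0.1492]
contact_force: [0.5, 1.0, 1.3]
```

Converted, 0.0342 m is 0.5472, -0.015 m is -0.24.

```bash
python3 -m crank '[{"aperture": 0, "pos": [0, 0, -0.24]}, {"aperture": 0, "pos": [0.5472, 0.1408, 0]}, {"aperture": 0, "pos": [0.5472, 0.1408, 0]}, {"aperture": 0, "pos": [0, 0, 0.192]}, {"aperture": 0}]' | sed -n '2p;4p'; for i in 1 2 3 4; do python3 -m crank '[{"aperture": 0, "pos": [0, 0, 0.016]}, {"aperture": 0}]'|sed -n '2p;4p'; done
```

```text
tool_pos: [0.4676, -0.0448, 0.1512]
contact_force: [0.3, -0.3, -1.0]
tool_pos: [0.4684, -0.0451, 0.1509]
contact_force: [0.0, -0.3, -0.4]
tool_pos: [0.468, -0.0449, 0.1498]
contact_force: [0.2, -0.6, -0.4]
tool_pos: [0.4681, -0.0449, 0.1493]
contact_force: [-0.2, -1.1, 2.6]
tool_pos: [0.4682, -0.045, 0.1488]
contact_force: [-1.5, -0.1, 6.0]
```

Converted, -0.043 m is -0.688, 0.0254 m is 0.4064.

```bash
python3 -m crank '[{"aperture": 0, "pos": [0, 0, -0.32]}, {"aperture": 0, "pos": [-0.688, 0.4064, 0]}, {"aperture": 0, "pos": [-0.688, 0.4064, 0]}, {"aperture": 0, "pos": [0, 0, 0.16]}, {"aperture": 0}]' | sed -n '2p;4p'; for i in 1 2 3; do python3 -m crank '[{"aperture": 0, "pos": [0, 0, 0.016]}, {"aperture": 0}]'|sed -n '2p;4p'; done
```

```text
tool_pos: [0.5646, -0.0211, 0.1569]
contact_force: [0.3, 0.2, -0.4]
tool_pos: [0.564, -0.0213, 0.1568]
contact_force: [-0.1, 0.7, -0.0]
tool_pos: [0.5646, -0.0213, 0.1562]
contact_force: [-1.3, 0.4, 2.9]
tool_pos: [0.565, -0.0213, 0.1557]
contact_force: [-2.6, -0.6, 6.1]
```

The touches give slopes of about +0.070 along u and +0.075 along v, which agree with the depth fit. Next I press down at +u.

Converted, 0.001 m is 0.016.

```bash
for i in 1 2 3 4 5; do python3 -m crank '[{"aperture": 0, "pos": [0, 0, 0.016]}, {"aperture": 0}]'|sed -n '2p;4p'; done
```

```text
tool_pos: [0.5652, -0.0214, 0.1553]
contact_force: [-3.4, -0.2, 8.9]
tool_pos: [0.5654, -0.0213, 0.1547]
contact_force: [-3.2, -0.2, 9.1]
tool_pos: [0.5656, -0.0213, 0.1539]
contact_force: [-3.2, 1.3, 10.5]
tool_pos: [0.5659, -0.0212, 0.153]
contact_force: [-2.7, 1.0, 9.4]
tool_pos: [0.566, -0.0211, 0.1521]
contact_force: [-2.6, 1.8, 10.3]
```

Converted, 0.0006 m is 0.0096.

```bash
python3 -m crank '[{"aperture": 0, "pos": [0, 0, 0.0096]}, {"aperture": 0}]'|sed -n '2p;4p';  python3 -m crank '[{"aperture": 0, "pos": [0, 0, -0.064]}, {"aperture": 0}, {"aperture": 0}]'|sed -n '2p;4p';python3 -m crank '[{"aperture": 0, "pos": [0, 0, 0.016]}, {"aperture": 0}]'|sed -n '2p;4p'
```

```text
tool_pos: [0.5661, -0.021, 0.1516]
contact_force: [-1.9, 1.7, 9.2]
tool_pos: [0.565, -0.0213, 0.1529]
contact_force: [0.5, -0.1, 1.7]
tool_pos: [0.5652, -0.0213, 0.1525]
contact_force: [0.1, 0.6, 3.5]
```

Converted, 0.0343 m is 0.5488, -0.014 m is -0.224.

```bash
python3 -m crank '[{"aperture": 0, "pos": [0, 0, -0.224]}, {"aperture": 0, "pos": [0.5488, 0.1408, 0]}, {"aperture": 0, "pos": [0.5488, 0.1408, 0]}, {"aperture": 0, "pos": [0, 0, 0.128]}, {"aperture": 0}]' | sed -n '2p;4p'; for i in 1 2 3 ; do python3 -m crank '[{"aperture": 0, "pos": [0, 0, 0.016]}, {"aperture": 0}]'|sed -n '2p;4p'; done
```

```text
tool_pos: [0.5041, 0.0156, 0.1576]
contact_force: [-0.4, -0.3, -0.6]
tool_pos: [0.5049, 0.0152, 0.1572]
contact_force: [0.7, -0.3, 0.4]
tool_pos: [0.5049, 0.0154, 0.1567]
contact_force: [0.8, 0.2, 1.7]
tool_pos: [0.505, 0.0155, 0.1562]
contact_force: [-1.8, -0.1, 4.5]
```

Converted, 0.001 m is 0.016.

```bash
for i in 1 2 3 4 5 6; do python3 -m crank '[{"aperture": 0, "pos": [0, 0, 0.016]}, {"aperture": 0}]'|sed -n '2p;4p'; done
```

```text
tool_pos: [0.5052, 0.0156, 0.1559]
contact_force: [-2.1, 0.2, 7.5]
tool_pos: [0.5054, 0.0157, 0.1555]
contact_force: [-2.0, 0.4, 10.6]
tool_pos: [0.5055, 0.0158, 0.1548]
contact_force: [-2.6, 1.3, 11.7]
tool_pos: [0.5055, 0.0161, 0.1538]
contact_force: [-3.2, 1.9, 11.8]
tool_pos: [0.5054, 0.0163, 0.1528]
contact_force: [-3.4, 2.3, 11.6]
tool_pos: [0.5054, 0.0165, 0.1517]
contact_force: [-2.6, 3.1, 10.7]
```

Converted, -0.004 m is -0.064.

```bash
python3 -m crank '[{"aperture": 0, "pos": [0, 0, -0.064]}, {"aperture": 0}, {"aperture": 0}]'|sed -n '2p;4p'; python3 -m crank '[{"aperture": 0, "pos": [0, 0, -0.16]}, {"aperture": 0, "pos": [-0.4064, -0.688, 0]}, {"aperture": 0, "pos": [-0.4064, -0.688, 0]}, {"aperture": 0, "pos": [0, 0, 0.128]}, {"aperture": 0}]'| sed -n '2p;4p'; for i in 1 2 3 ; do python3 -m crank '[{"aperture": 0, "pos": [0, 0, 0.016]}, {"aperture": 0}]'|sed -n '2p;4p'; done
```

```text
tool_pos: [0.5045, 0.0156, 0.153]
contact_force: [0.2, 0.4, 1.3]
tool_pos: [0.5269, -0.081, 0.1538]
contact_force: [0.8, 0.3, -0.8]
tool_pos: [0.5277, -0.0805, 0.1541]
contact_force: [0.6, 0.1, -1.2]
tool_pos: [0.5279, -0.0811, 0.1533]
contact_force: [0.1, -0.1, -0.8]
tool_pos: [0.5282, -0.0814, 0.1527]
contact_force: [0.4, -0.0, 1.9]
```

Converted, 0.0342 m is 0.5472, -0.01 m is -0.16.

```bash
python3 -m crank '[{"aperture": 0, "pos": [0, 0, -0.16]}, {"aperture": 0, "pos": [0.5472, 0.1408, 0]}, {"aperture": 0, "pos": [0.5472, 0.1408, 0]}, {"aperture": 0, "pos": [0, 0, 0.128]}, {"aperture": 0}]' | sed -n '2p;4p'; for i in 1 2 ; do python3 -m crank '[{"aperture": 0, "pos": [0, 0, 0.016]}, {"aperture": 0}]'|sed -n '2p;4p'; done; python3 -m crank '[{"aperture": 0, "pos": [0, 0, -0.352]}, {"aperture": 0, "pos": [0, 0, -0.352]}, {"aperture": 0}, {"aperture": 0}]';python3 - <<'E'
from h import *
np.set_printoptions(precision=4,suppress=True)
for n in ("scene","top"):
    I,D=manip.grab_frame(n); C=cloud(n,D)
    f=C[(abs(C[...,2]-.068)<.006)&(abs(C[...,0]-.516)<.05)&(abs(C[...,1]+.033)<.05)]
    for _ in range(4):
        A=np.c_[f[:,:2]-[.5162,-.033],np.ones(len(f))]; k=np.linalg.lstsq(A,f[:,2],rcond=None)[0]; r=f[:,2]-A@k; f=f[abs(r)<max(.002,2*r.std())]
    print(n,len(f),k)
P=cam("wrist"); I,D=manip.grab_frame("wrist"); cv2.imwrite("pics/w2.png",I[...,::-1])
s=st();M=q2R(s["tool_rot"]);print(np.round(M.T@(np.array([.4512,.2402,.1968])-s["tool_pos"]),4))
E
```

```text
tool_pos: [0.4676, -0.0449, 0.1538]
contact_force: [0.2, 0.0, -0.3]
tool_pos: [0.4683, -0.0451, 0.1534]
contact_force: [1.0, 0.7, -1.1]
tool_pos: [0.4682, -0.045, 0.1529]
contact_force: [-0.5, -0.6, 3.5]
time: 19.88
tool_pos: [0.467, -0.0445, 0.1949]
tool_rot: [-0.001, 0.147, 0.989, 0.0]
contact_force: [-0.1, -0.7, -0.8]
gripper_width: 0.175
grasp_force: 59.0
scene 1449 [-0.002   0.001   0.0677]
top 2 [-0.0214 -0.3988  0.0486]
t 20.025 tcp [ 0.4669 -0.0444  0.1946] R [[-0.957, 0.292, -0.002], [0.292, 0.957, 0.001], [0.002, -0.0, -1.0]] F [-0.1  -0.43 -1.15] w 0.1772256472977874
[ 0.098   0.2677 -0.0019]
```

View pics/w2.png

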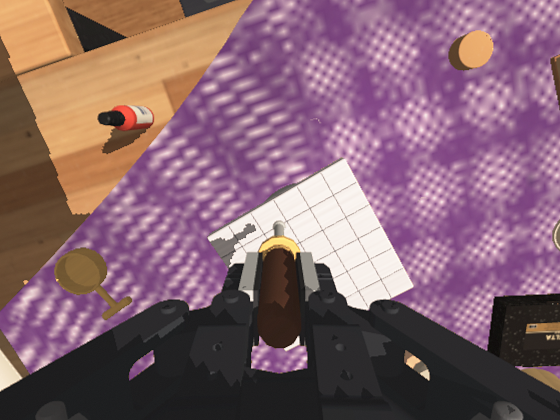

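The plate is level: touches agree within about 0.2 mm and the scene depth gives slopes below 0.003. The wrist view shows the probe straight in the fingers at (280,260), and the cup untouched at (82,270). Back to the block.

Converted, 0.0539 m is 0.8624, 0.0537 m is 0.8592.

```bash
python3 -m crank '[{"aperture": 0, "pos": [0.3152, 0.8592, 0]}, {"aperture": 0, "pos": [0.3152, 0.8592, 0]}, {"aperture": 0, "pos": [0.3152, 0.8592, 0]}, {"aperture": 0, "pos": [0.3152, 0.8592, 0]}, {"aperture": 0, "pos": [0.3152, 0.8624, 0]}]' >/dev/null;  python3 -m crank '[{"aperture": 0}, {"aperture": 0}]'|sed -n '2,4p';python3 - <<'E'
from h import *
np.set_printoptions(precision=4,suppress=True)
s=st();x,y=s["tool_pos"][:2]
for n in ("scene","top"):
    I,D=manip.grab_frame(n); C=cloud(n,D)
    if n=="scene": cv2.imwrite("pics/s3.png",cv2.resize(I[230:390,160:320],(600,600),interpolation=2)[...,::-1])
    near=np.hypot(C[...,0]-x,C[...,1]-y)<.025
    for a in np.arange(.108,.17,.008):
        f=C[near&(C[...,2]>a)&(C[...,2]<a+.008)]
        if len(f): print(n,round(a,3),len(f),f.mean(0)[:2])
    print([(o["conf"],o["centre"]) for o in manip.mark_of(n,"probe_tip")])
    t=[(ray(n,*o["centre"])) for o in manip.mark_of(n,"probe_tip")[:1]]
    if t: print("tip at z .11",t[0][0]+t[0][1]*(.1097-t[0][0][2])/t[0][1][2])
E
```

```text
tool_pos: [0.4513, 0.2409, 0.1952]
tool_rot: [-0.001, 0.147, 0.989, -0.001]
contact_force: [0.3, -0.8, -0.6]
t 20.9 tcp [0.4513 0.2409 0.1952] R [[-0.957, 0.291, -0.001], [0.291, 0.957, -0.001], [0.001, -0.001, -1.0]] F [ 0.32 -0.77 -0.56] w 0.17179934509124048
scene 0.108 10 [0.4497 0.2427]
scene 0.116 9 [0.45   0.2423]
scene 0.124 10 [0.4496 0.2429]
scene 0.132 10 [0.4504 0.2427]
scene 0.14 5 [0.4497 0.2429]
scene 0.148 1 [0.4514 0.2509]
scene 0.156 55 [0.4466 0.2453]
scene 0.164 15 [0.4456 0.2436]
[(0.65, [225.9, 274.9]), (0.53, [360.9, 288.2]), (0.52, [306.9, 234.8])]
tip at z .11 [0.4702 0.0543 0.1097]
top 0.156 1 [0.4617 0.2353]
[(0.64, [265.6, 171.3])]
tip at z .11 [0.3652 0.2148 0.1097]
```

View pics/s3.png

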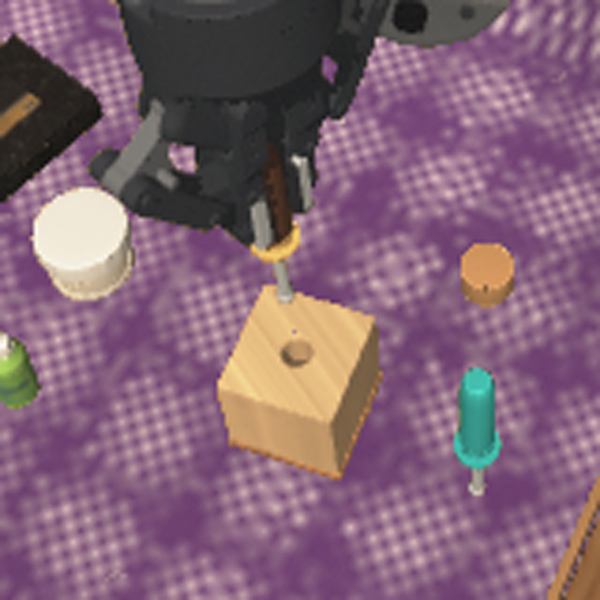

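The scene crop shows the probe hanging upright above the open hole, whose mouth is at about (297,352) in the crop, or (239,324) in the full picture.

```bash
python3 - <<'E'
from h import *
I,D=manip.grab_frame("scene")
print(atz("scene",323.9,239.2,.06),[(round(o["conf"],2),o["centre"],atz("scene",*o["centre"],.06)) for o in manip.mark_of("scene","block_hole")[:2]])
E
python3 -m crank '[{"aperture": 0, "pos": [0, 0, 0.48]}, {"aperture": 0, "pos": [0, 0, 0.16]}, {"aperture": 0}, {"aperture": 0}]'|sed -n '2,4p'
```

```text
[0.44979324 0.24119844 0.06      ] [(0.6, [322.3, 237.6], array([0.45375495, 0.23969812, 0.06      ]))]
tool_pos: [0.4523, 0.2413, 0.1571]
tool_rot: [0.001, 0.147, 0.989, 0.0]
contact_force: [0.2, 0.2, -0.0]
```

Converted, 0.01 m is 0.16, -0.001 m is -0.016.

```bash
python3 -m crank '[{"aperture": 0, "pos": [0.008, -0.016, 0.08]}, {"aperture": 0, "pos": [0, 0, 0.16]}, {"aperture": 0, "pos": [0, 0, 0.16]}, {"aperture": 0}]'|sed -n '2,4p'
```

```text
tool_pos: [0.4499, 0.2399, 0.1294]
tool_rot: [-0.001, 0.147, 0.989, -0.001]
contact_force: [-0.0, -0.4, -0.3]
```

Converted, 0.015 m is 0.24, 0.012 m is 0.192.

```bash
python3 -m crank '[{"aperture": 0, "pos": [0, 0, 0.24]}, {"aperture": 0, "pos": [0, 0, 0.192]}, {"aperture": 0}, {"aperture": 0, "pos": [0, 0, 0.064]}, {"aperture": 0}]'|sed -n '2,4p'; python3 -m crank '[{"aperture": 0, "pos": [0, 0, 0.016]}, {"aperture": 0}]'|sed -n '2,4p'
```

```text
tool_pos: [0.451, 0.2403, 0.1001]
tool_rot: [0.0, 0.147, 0.989, -0.0]
contact_force: [0.6, 0.2, -0.8]
tool_pos: [0.4511, 0.2403, 0.0993]
tool_rot: [0.0, 0.147, 0.989, 0.0]
contact_force: [-0.5, -0.3, -1.0]
```

Converted, 0.002 m is 0.032.

```bash
python3 -m crank '[{"aperture": 0, "pos": [0, 0, 0.032]}, {"aperture": 0}]'|sed -n '2,4p'; python3 -m crank '[{"aperture": 0.5}, {"aperture": 0.5}, {"aperture": 0.5}, {"aperture": 0.5}]'|sed -n '2,6p'; python3 -m crank '[{"aperture": 0.5, "pos": [0, 0, -0.48]}, {"aperture": 0.5, "pos": [0, 0, -0.8]}, {"aperture": 0.5, "pos": [0, 0, -0.8]}, {"aperture": 0.5}, {"aperture": 0.5}]'
python3 - <<'E'
from h import *
np.set_printoptions(precision=4,suppress=True)
P=cam("wrist");I,D=manip.grab_frame("wrist");C=cloud("wrist",D,P);near=np.hypot(C[...,0]-.4512,C[...,1]-.24)<.03
for a in (.061,.068,.09,.105,.116):
    f=C[near&(C[...,2]>a)&(C[...,2]<a+.012)]
    if len(f): print(a,len(f),f.mean(0))
# cup from top
for n in ("top","scene"):
    I,D=manip.grab_frame(n);C=cloud(n,D);hsv=cv2.cvtColor(I,cv2.COLOR_RGB2HSV)
    m=(hsv[...,0]>18)&(hsv[...,0]<32)&(hsv[...,1]>110)&(np.hypot(C[...,0]-.5,C[...,1]+.245)<.075)&(C[...,2]<.03)&(C[...,1]>-.31)
    ys,xs=np.nonzero(m); q=np.array([atz(n,r,c,.01)[:2] for r,c in zip(ys,xs)])*1000
    print(n,len(q),cv2.minAreaRect(q.astype(np.float32)),"mean",q.mean(0))
    d=q-np.array([486.,-251.]); far=q[np.hypot(*d.T)>38]; print(" tube",far.mean(0) if len(far) else None,len(far)); nr=q[np.hypot(*d.T)<26]; print(" cup circ",cv2.minEnclosingCircle(nr.astype(np.float32)))
E
```

```text
tool_pos: [0.4511, 0.2403, 0.0973]
tool_rot: [0.0, 0.147, 0.989, 0.0]
contact_force: [0.8, 1.0, 0.0]
tool_pos: [0.4509, 0.2403, 0.0971]
tool_rot: [-0.0, 0.147, 0.989, -0.0]
contact_force: [0.2, 0.2, -0.1]
gripper_width: 0.492
grasp_force: 0.0
time: 24.55
tool_pos: [0.4507, 0.2402, 0.2267]
tool_rot: [-0.0, 0.147, 0.989, -0.0]
contact_force: [0.7, 0.5, -0.6]
gripper_width: 0.501
grasp_force: 0.0
0.061 318 [0.4473 0.2428 0.0632]
0.068 48 [0.4449 0.2421 0.0746]
0.09 69 [0.4449 0.242  0.096 ]
0.105 98 [0.4452 0.242  0.1117]
0.116 374 [0.4496 0.2409 0.1225]
top 335 ((497.9281921386719, -249.64993286132812), (89.80142974853516, 57.39042663574219), 32.69535446166992) mean [ 493.954  -249.5628]
 tube [ 531.0357 -236.6524] 53
 cup circ ((488.18536376953125, -250.76364135742188), 23.7891902923584)Traceback (most recent call last):
  File "<stdin>", line 12, in <module>
cv2.error: OpenCV(4.12.0) /io/opencv/modules/imgproc/src/convhull.cpp:143: error: (-215:Assertion failed) total >= 0 && (depth == CV_32F || depth == CV_32S) in function 'convexHull'
```

The probe is back upright in its block and released. Now to the cup.

Converted, -0.0459 m is -0.7344, -0.0179 m is -0.2864.

```bash
python3 -m crank '[{"aperture": 0.9, "pos": [-0.2864, -0.7344, 0]}, {"aperture": 0.9, "pos": [-0.2864, -0.7344, 0]}, {"aperture": 0.9, "pos": [-0.2864, -0.7344, 0]}, {"aperture": 0.9, "pos": [-0.2864, -0.7344, 0]}, {"aperture": 0.9, "pos": [-0.2864, -0.7344, 0]}]'|sed -n 2p; python3 -m crank '[{"aperture": 0.9, "pos": [-0.2864, -0.7344, 0]}, {"aperture": 0.9, "pos": [-0.2864, -0.7344, 0]}, {"aperture": 0.9, "pos": [-0.2864, -0.7344, 0]}, {"aperture": 0.9, "pos": [-0.2864, -0.7344, 0]}, {"aperture": 0.9, "pos": [-0.2864, -0.7344, 0]}]'|sed -n 2p;python3 -m crank '[{"aperture": 0.9, "rotvec": [0, 0, -0.191]}, {"aperture": 0.9, "rotvec": [0, 0, -0.191]}, {"aperture": 0.9, "rotvec": [0, 0, -0.191]}, {"aperture": 0.9, "rotvec": [0, 0, -0.191]}, {"aperture": 0.9}]'
python3 - <<'E'
from h import *
np.set_printoptions(precision=4,suppress=True)
s=st();P=cam("wrist");I,D=manip.grab_frame("wrist");C=cloud("wrist",D,P); cv2.imwrite("pics/w4.png",I[...,::-1])
f=C[(np.hypot(C[...,0]-.486,C[...,1]+.251)<.03)&(C[...,2]>.0155)&(C[...,2]<.023)]
print("rim",len(f),np.median(f[:,2]),cv2.minEnclosingCircle((f[:,:2]*1000).astype(np.float32)))
f=C[(np.hypot(C[...,0]-.486,C[...,1]+.251)>.04)&(np.hypot(C[...,0]-.5,C[...,1]+.251)<.07)&(C[...,2]>.006)&(C[...,2]<.02)]
print("tube",len(f),f.mean(0),cv2.minAreaRect((f[:,:2]*1000).astype(np.float32)))
E
```

```text
tool_pos: [0.4689, -0.0068, 0.2256]
tool_pos: [0.4877, -0.2523, 0.2254]
time: 26.58
tool_pos: [0.4878, -0.2506, 0.2255]
tool_rot: [-0.001, -0.151, 0.989, 0.001]
contact_force: [0.1, -0.2, 0.1]
gripper_width: 0.901
grasp_force: 0.0
t 26.575 tcp [ 0.4878 -0.2506  0.2255] R [[-0.955, -0.298, -0.002], [-0.298, 0.955, 0.002], [0.002, 0.002, -1.0]] F [ 0.07 -0.23  0.11] w 0.9007998565169176
rim 351 0.017600107957182587 ((486.34320068359375, -251.63619995117188), 21.89237403869629)
tube 280 [ 0.5322 -0.2358  0.0127] ((530.610595703125, -236.54913330078125), (13.542928695678711, 33.21859359741211), 19.29283905029297)
```

View pics/w4.png

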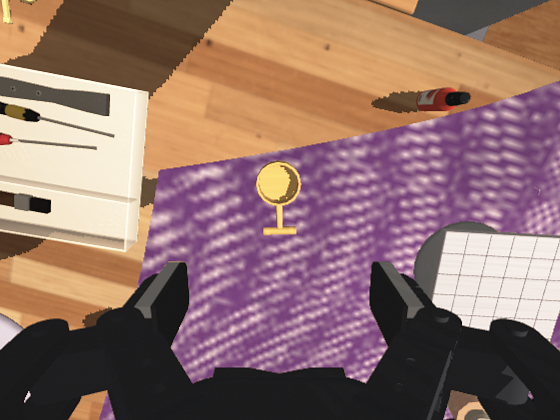

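The wrist view shows the cup at (278,183) with its arm pointing straight down the picture, so the jaws are lined up across its y. The bottle at (440,98) is clear. I'll descend and grip.

Converted, 0.05 m is 0.8, 0.0017 m is 0.0272, -0.027 rad is -0.0344.

```bash
python3 -m crank '[{"aperture": 0.9, "pos": [0.0272, -0.008, 0.72], "rotvec": [0, 0, -0.0344]}, {"aperture": 0.9, "pos": [0, 0, 0.8]}, {"aperture": 0.9, "pos": [0, 0, 0.8]}, {"aperture": 0.9, "pos": [0, 0, 0.48]}, {"aperture": 0.9, "pos": [0, 0, 0.24]}]'|sed -n '2,4p'; python3 -m crank '[{"aperture": 0.9, "pos": [0, 0, 0.096]}, {"aperture": 0.9, "pos": [0, 0, 0.088]}, {"aperture": 0.9}, {"aperture": 0.9}]'|sed -n '2,4p'
```

```text
tool_pos: [0.4855, -0.251, 0.0345]
tool_rot: [-0.001, -0.164, 0.986, 0.001]
contact_force: [-0.4, -0.7, 1.1]
tool_pos: [0.4875, -0.2524, 0.0266]
tool_rot: [0.001, -0.165, 0.986, -0.001]
contact_force: [-0.2, 0.9, -0.3]
```

Converted, 0.002 m is 0.032.

```bash
python3 -m crank '[{"aperture": 0.9, "pos": [0, 0, 0.032]}, {"aperture": 0.4}, {"aperture": 0.2}, {"aperture": 0.2}, {"aperture": 0.2}]'|sed -n '2,6p'; python3 -m crank '[{"aperture": 0.2}, {"aperture": 0.2}]';python3 -c "
from h import *
st()"
```

```text
tool_pos: [0.4874, -0.2523, 0.0243]
tool_rot: [0.0, -0.165, 0.986, -0.0]
contact_force: [-0.1, 0.1, 5.2]
gripper_width: 0.485
grasp_force: 60.9
time: 28.62
tool_pos: [0.4874, -0.2523, 0.0243]
tool_rot: [0.0, -0.165, 0.986, -0.0]
contact_force: [-0.3, 0.1, 5.2]
gripper_width: 0.493
grasp_force: 61.0
t 28.625 tcp [ 0.4874 -0.2523  0.0243] R [[-0.946, -0.325, 0.001], [-0.325, 0.946, -0.001], [-0.001, -0.001, -1.0]] F [-0.35  0.09  5.21] w 0.4929780959662111
```

Converted, -0.056 m is -0.896, -0.05 m is -0.8.

```bash
python3 -m crank '[{"aperture": 0.2, "pos": [0, 0, -0.32]}, {"aperture": 0.2, "pos": [0, 0, -0.8]}, {"aperture": 0.2, "pos": [0, 0, -0.896]}, {"aperture": 0.2}]'|sed -n '2,6p'; python3 -m crank '[{"aperture": 0.2, "pos": [-0.3184, 0.6304, 0]}, {"aperture": 0.2, "pos": [-0.3184, 0.6304, 0]}, {"aperture": 0.2, "pos": [-0.3184, 0.6304, 0]}, {"aperture": 0.2, "pos": [-0.3184, 0.6304, 0]}, {"aperture": 0.2, "pos": [-0.3184, 0.6304, 0]}]'|sed -n '2,6p';python3 -m crank '[{"aperture": 0.2, "pos": [0, 0, 0.32]}, {"aperture": 0.2, "pos": [0, 0, 0.16]}, {"aperture": 0.2}, {"aperture": 0.2}]'|sed -n '2,6p'
python3 - <<'E'
from h import *
np.set_printoptions(precision=4,suppress=True)
I,D=manip.grab_frame("scene");cv2.imwrite("pics/s5.png",cv2.resize(I[120:270,200:350],(600,600),interpolation=2)[...,::-1])
E
```

```text
tool_pos: [0.4899, -0.254, 0.1566]
tool_rot: [0.004, -0.165, 0.986, -0.004]
contact_force: [0.6, -0.8, 0.0]
gripper_width: 0.488
grasp_force: 60.9
tool_pos: [0.516, -0.0317, 0.1486]
tool_rot: [-0.001, -0.165, 0.986, 0.0]
contact_force: [0.4, 0.0, -0.6]
gripper_width: 0.485
grasp_force: 61.0
tool_pos: [0.517, -0.0339, 0.1199]
tool_rot: [0.0, -0.164, 0.986, -0.0]
contact_force: [0.2, -0.1, -0.6]
gripper_width: 0.486
grasp_force: 61.0
```

View pics/s5.png

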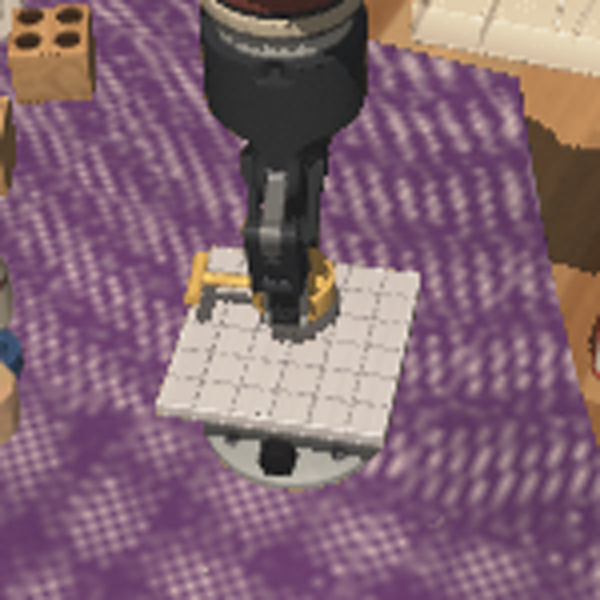

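The cup is held level above the middle of the plate at (290,300) in the crop. Now I lower it gently.

Units first: shifts go in shares of 62.5 mm and turns go in shares of 45 degrees. So 0.015 m is 0.24, 0.008 m is 0.128.

```bash
python3 -m crank '[{"aperture": 0.2, "pos": [0, 0, 0.24]}, {"aperture": 0.2, "pos": [0, 0, 0.128]}, {"aperture": 0.2}, {"aperture": 0.2}]'|sed -n '2p;4p'; for i in 1 2 3 4; do python3 -m crank '[{"aperture": 0.2, "pos": [0, 0, 0.016]}, {"aperture": 0.2}]'|sed -n '2p;4p'; done
```

```text
tool_pos: [0.517, -0.0333, 0.0966]
contact_force: [-0.1, -0.0, 0.2]
tool_pos: [0.5171, -0.0333, 0.0959]
contact_force: [-0.4, -0.4, -0.7]
tool_pos: [0.5169, -0.0333, 0.0946]
contact_force: [0.2, 0.4, -0.9]
tool_pos: [0.5168, -0.0333, 0.0935]
contact_force: [-0.0, -0.5, -0.4]
tool_pos: [0.5169, -0.0333, 0.0926]
contact_force: [-0.5, 0.1, -0.2]
```

Converted, 0.0007 m is 0.0112.

```bash
for i in 1 2; do python3 -m crank '[{"aperture": 0.2, "pos": [0, 0, 0.0112]}, {"aperture": 0.2}]'|sed -n '2p;4p'; done
```

```text
tool_pos: [0.5171, -0.0333, 0.0925]
contact_force: [-1.4, 0.6, 3.8]
tool_pos: [0.5172, -0.0333, 0.0924]
contact_force: [-3.6, 1.2, 7.5]
```

Converted, -0.001 m is -0.016.

```bash
python3 -m crank '[{"aperture": 0.2, "pos": [0, 0, -0.016]}, {"aperture": 0.2}]'|sed -n '2p;4p'; python3 -m crank '[{"aperture": 0.55}, {"aperture": 0.65}, {"aperture": 0.7}, {"aperture": 0.7}]'|sed -n '2,6p'; python3 -m crank '[{"aperture": 0.7, "pos": [0, 0, -0.32]}, {"aperture": 0.7, "pos": [0, 0, -0.8]}, {"aperture": 0.7, "pos": [0, 0, -0.96]}, {"aperture": 0.7}, {"aperture": 0.7}]'|sed -n '1,6p'
python3 - <<'E'
from h import *
np.set_printoptions(precision=4,suppress=True)
for n in ("scene","wrist"):
    P=cam(n);I,D=manip.grab_frame(n);C=cloud(n,D,P)
    if n=="wrist": cv2.imwrite("pics/w6.png",I[...,::-1])
    nr=np.hypot(C[...,0]-.516,C[...,1]+.033)
    f=C[(nr<.03)&(C[...,2]>.082)&(C[...,2]<.092)]; print(n,"rim",len(f),cv2.minEnclosingCircle((f[:,:2]*1000).astype(np.float32)) if len(f) else 0)
    for nm,g in (("plate",C[(abs(C[...,2]-.068)<.0045)&(abs(C[...,0]-.516)<.05)&(abs(C[...,1]+.033)<.05)&(nr>.026)]),("rimplane",f)):
      if len(g)>20:
        for _ in range(4):
            A=np.c_[g[:,:2]-[.5162,-.033],np.ones(len(g))];k=np.linalg.lstsq(A,g[:,2],rcond=None)[0];r=g[:,2]-A@k;g=g[abs(r)<max(.0015,2*r.std())]
        print(nm,len(g),k)
E
```

```text
tool_pos: [0.5171, -0.0333, 0.0925]
contact_force: [-1.4, -0.4, 4.1]
tool_pos: [0.5168, -0.0333, 0.092]
tool_rot: [-0.0, -0.165, 0.986, 0.0]
contact_force: [0.1, 0.7, 0.2]
gripper_width: 0.701
grasp_force: 0.0
time: 33.67
tool_pos: [0.5168, -0.0333, 0.222]
tool_rot: [0.0, -0.165, 0.986, -0.0]
contact_force: [0.1, -0.2, -1.1]
gripper_width: 0.704
grasp_force: 0.0
scene rim 94 ((516.702880859375, -33.197696685791016), 23.8249568939209)
plate 957 [-0.0008  0.0011  0.0676]
rimplane 87 [-0.0086 -0.0147  0.0846]
wrist rim 622 ((520.18017578125, -33.076866149902344), 24.943878173828125)
plate 10650 [-0.0039  0.0013  0.0681]
rimplane 528 [-0.0035 -0.0009  0.0858]
```

View pics/w6.png

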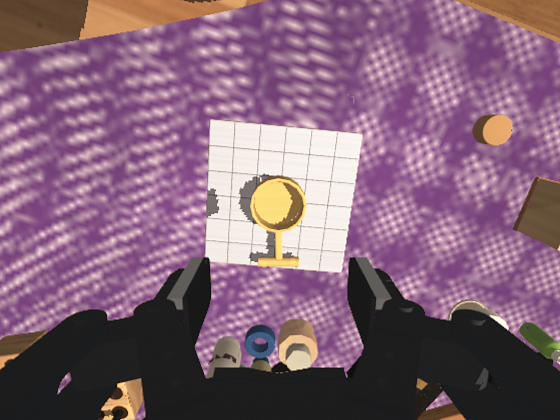

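The cup stands mouth up on the middle of the plate at (277,203). Plate slopes are at most 0.004, the cup is within a few mm of the middle, and the arm is clear. Handing in.

```bash
python3 -c "
from plant import manip
print(manip.job_done())"
```

```text
the job is handed in; nothing more can be done
None
```

I levelled the stage to about 0.004 rad, put the probe back upright in its block, set the key cup level on the middle of the stage, and handed the job in at about 34 s; no verdict came back.

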